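# Uncover the cap canister and slide it under the feed chute

### The job

Get the steel canister ready for filling: lift its lid off by the knob and lay it down, knob up, in the empty tray without dropping it. Then slide the open canister along the table, without lifting or tipping it, until it sits fully home against both fences of the V-shaped stop under the chute. Leave the bottles where they stand.

Things in the scene. Friction and masses are not known exactly. Their poses are not given: they have to be found in the camera images.
- canister: loose round open-topped steel canister, 130 mm outer diameter, 85 mm tall, wall 3 mm, 0.35 to 0.7 kg, standing on the table; origin at the centre of its underside, z up its axis
- lid: loose round steel lid, 0.18 to 0.29 kg, on the canister at the start. Origin: centre of its underside, z up to the knob. Heights above origin: plug of 116 mm diameter 0 to 8 mm (4 mm play inside the canister), rim disc of 138 mm diameter 8 to 12 mm, black knob: neck of 16 mm diameter to 22 mm, head of 30 mm diameter 22 to 48 mm. Seated, its origin is 77 mm above the canister's
- tray_empty: the empty one of two equal shallow square aluminium trays, fixed to the table, 200 x 200 mm outside, 30 mm tall, walls and floor 4 mm; origin at the centre of its underside, x and y along its sides, z up. The lid goes here
- tray_full: the other tray, same size, with three bottles standing in it; origin as for the empty tray
- dock: fixed filling station. Origin on the table where the canister's origin lies when fully home; x points level into the V. Two dark steel fences, 90 mm long, 40 mm tall, 10 mm thick, form a 90 degree V open to -x and touch the canister 45 degrees either side of +x. A post 135 mm beyond the origin carries a 56 mm wide sloping chute: lip 35 mm beyond the origin and 160 mm up, top end 275 mm up
- bottle_0: a standing amber glass bottle with a black cap, 60 mm diameter, 130 mm tall; origin at the centre of its underside; on the table to the left of the filling station
- bottle_1: a standing amber glass bottle with a black cap, 60 mm diameter, 130 mm tall; origin at the centre of its underside; on the table to the right of the filling station
- bottle_2: a standing amber glass bottle with a black cap, 60 mm diameter, 130 mm tall; origin at the centre of its underside; in the full tray
- bottle_3: a standing amber glass bottle with a black cap, 60 mm diameter, 130 mm tall; origin at the centre of its underside; in the full tray
- bottle_4: a standing amber glass bottle with a black cap, 60 mm diameter, 130 mm tall; origin at the centre of its underside; in the full tray
Not all that is in view belongs to the job. What is shaped like the lid but orange or red is not meant.

How it is judged:
By the outcome, as a careful person would: the job done as asked, in the order asked, and still so for the second after the job is handed in, with the robot touching nothing.
It also fails if it takes over 67 s, if anything falls off the work surface, if the arm or the gripper's body presses on something with over 40 N, if the wrist force passes 120 N, or if a joint passes its speed limit or range.

### The arm

A 7-joint arm with a two-finger parallel gripper is mounted at the origin on the work surface. World frame = base frame: x ahead of the robot, y to its left, z up, the work surface at z = 0. Lengths are in m, angles in rad, forces in N, time in s.
With the tool pointing down it reaches from about 0.4 to 0.85 m from the base axis. Payload 10.4 kg.
Tool frame: the origin (TCP) lies at the centre of the arm's flange, where the gripper is bolted on; the fingertips stand 173 mm ahead of it and the grasp point (between the pads) lies 155 mm ahead of it; z points along the fingers, y is the line along which they close (so a half turn about z gives the same grasp; the last joint's range is limited). The gripper opens to 85 mm and grips with 20 to 120 N. Pads are 22 mm wide; open, the fingers measure 114 mm over their backs; the gripper's body (76 mm by 85 mm) begins 54 mm behind the grasp point. The pads swing forward as they close: fully open they stand 13 mm farther back than shut.
Start: joints at [1.279, 0.332, -0.065, 1.46, 0.022, 1.35, -0.088], TCP at [0.166, -0.603, 0.405] pointing down, gripper open.
Joint ranges: [-2.6, 2.6], [-0.5, 2.12], [-1.47, 1.34], [0.16, 2.42], [-1.27, 4.41], [0.06, 2.06], [-2.6, 2.6]. Speed limits (rad/s): [2.22, 2.22, 2.79, 2.79, 3.14, 3.14, 3.14].

### API

Orientations are given as a unit quaternion [x, y, z, w].
In Python, from workcell import manip, viewer, finder gives the robot as it stands.
- The arm moves only by the tool arm_command, never from a script. Its argument "plan" is a list of rows, each an object with "dp": the shift along the tool's x, y, z in mm, a list of three; "spin": the turn about the tool's z in rad. A call has 1 to 5 rows; each row shifts and turns the commanded pose from where the row before left it, along the tool's axes as they then stand; what a row does not reach is not made up. A row lasts 1/10 s, in which the tool goes at most 50 mm and 8.59 degrees, less where a joint would pass 70% of its speed; a pose out of reach is approached as far as the arm can. A call is refused whole if a number of a shift passes 50 or a number of a turn 0.15, either way. A call with a gripper value outside its range is refused whole. "grip" is the closure, from -1 (fully open) to 1 (shut), set as the call begins (left out, the last holds). The fingers move at their own pace and stop on an object; "newtons" is the grip in N (left out, the last holds). Time passes only in rows, so rows that do not move let the fingers close. It gives the time, the measured TCP pose, the force, the opening and the grip force at its end, in the units of the state.
- manip.get_obs(): the state, without advancing time (a new reading comes with each control period).
- viewer.camera(name): name is "scene" or "top"; returns the picture (480x640x3 uint8, blue, green, red); there is no depth.
- viewer.camera_params(name): a dict with "vertical_fov" (degrees; the focal length in pixels is half the picture's height over the tangent of half this angle, whatever the lens; pixels are square), "cx", "cy" (the principal point, pixels), "R" (3x3) and "t" (3): a world point X has camera coordinates R X + t. Camera axes: x right, y down, z forward; pixel columns grow to the right and rows downward; lengths in m; the calibration is good to about 2 mm. A picture is of the moment at which its call begins. camera_params takes no time and is no camera call.
- manip.hand_in(): hands the job in; it is judged then, once.
Trained networks look in the newest picture that a camera, given by its name, has taken for a name from the list of things; names that differ only in an ending like _2 or _b are one class to them, and where a whole thing is asked for, a point or a joint stands for the part that bears it (a point fixed in the world has none). Each returns a list of dicts, best first, with "score" (0 to 1); they miss things now and then, are a little off and sometimes report something else, mostly with a low value. They report only what shows in the picture. A call takes as long as a camera call. They do not tell look-alikes from the thing itself.
- finder.find_in(camera, thing): "position" ([x, y, z] in m, in world coordinates, good to about 4 mm: the middle of the surface that is visible of it).
The state is a dict: "clock": time; "joint_pos": joint angles; "joint_velocities": joint speeds; "tau": joint torques, N m; "position": TCP position; "ee_rot": TCP orientation; "ft_force": force on the tool from outside, world axes, zero at the start; "torque": the same for the moment, N m; "grip_width": opening from 0.0 (shut) to 1.0 (fully open); "grasp_force": force on a finger pad.
Only numpy, scipy, OpenCV 4.12 (cv2) and the standard library are available. Lean on these libraries where they do the work, as an engineer would, in place of code of your own. Each camera call takes 0.05 s, during which the arm holds its last target. There are 200 camera calls.

## Working session

There is one attempt and no reset: what is moved stays moved. The work goes in short steps, Python scripts to look and compute and a tool call to move; the robot and the scene stay as the last step left them, time stands still between calls to the robot, and variables do not carry over. Pictures are saved under pics/ and viewed, at most 10 in all, crops included, and the job is handed in when it is done.

Besides the shell and the picture viewer there is one more tool, called after ">>>" as a command line: name --argument value ..., lists and objects as JSON in quotes. arm_command: Moves the arm, as the interface text tells. Its arguments: {"type":"object","properties":{"plan":{"type":"array","items":{"type":"object","properties":{"dp":{"type":"array","items":{"type":"number"}},"spin":{"type":"number"}}}},"grip":{"type":"number"},"newtons":{"type":"number"}},"required":["plan"]}

```bash
mkdir -p pics; cat > h.py <<'E'
import numpy as np, cv2
from workcell import manip, viewer, finder
def P(c):
    p=viewer.camera_params(c); f=240/np.tan(np.radians(p["vertical_fov"])/2)
    return p,f,np.array(p["R"]),np.array(p["t"])
def proj(c,X):
    p,f,R,t=P(c); q=R@np.array(X)+t; return np.array([p["cx"]+f*q[0]/q[2],p["cy"]+f*q[1]/q[2]])
def ray(c,u,v,z):
    p,f,R,t=P(c); o=-R.T@t; d=R.T@np.array([(u-p["cx"])/f,(v-p["cy"])/f,1]); return o+d*(z-o[2])/d[2]
E
python3 - <<'E'
from h import *
for c in("scene","top"):
    cv2.imwrite(f"pics/{c}0.png",viewer.camera(c)); print(viewer.camera_params(c))
    for n in("canister","lid","tray_empty","dock","bottle_0"):
        for d in finder.find_in(c,n)[:6]: print(c,n,np.round(d["position"],3),round(d["score"],2),np.round(proj(c,d["position"])))
o=manip.get_obs(); print({k:np.round(v,3) for k,v in o.items()})
E
```

```text
{'vertical_fov': 56.628537641396186, 'cx': 322.71952681939194, 'cy': 231.33129288201835, 'R': array([[-0.72296269,  0.6908403 , -0.00803953],
       [ 0.38442963,  0.39258146, -0.83551999],
       [-0.57405471, -0.60714041, -0.54940123]]), 't': array([ 0.34116117, -0.14311765,  1.41399985])}
scene canister [0.547 0.073 0.043] 0.92 [321. 257.]
scene canister [0.728 0.304 0.075] 0.34 [337. 343.]
scene lid [0.232 0.299 0.009] 0.96 [477. 254.]
scene lid [ 0.323 -0.115  0.013] 0.91 [332. 205.]
scene lid [ 0.808 -0.166  0.015] 0.65 [170. 270.]
scene lid [0.511 0.038 0.09 ] 0.59 [322. 228.]
scene tray_empty [ 0.484 -0.355  0.009] 0.89 [239. 197.]
scene dock [0.789 0.078 0.102] 0.61 [231. 286.]
scene bottle_0 [ 0.701 -0.275  0.072] 0.94 [183. 215.]
scene bottle_0 [0.514 0.389 0.078] 0.87 [449. 307.]
scene bottle_0 [0.73  0.306 0.074] 0.81 [337. 345.]
scene bottle_0 [0.416 0.357 0.094] 0.74 [464. 270.]
scene bottle_0 [0.487 0.287 0.077] 0.73 [414. 276.]
scene bottle_0 [0.544 0.075 0.041] 0.2 [322. 258.]
{'vertical_fov': 43.42672180968319, 'cx': 315.871836137439, 'cy': 251.65337250444358, 'R':
[... 585 characters left out ...]
]
top bottle_0 [0.403 0.333 0.094] 0.73 [187. 297.]
top bottle_0 [0.491 0.37  0.093] 0.67 [173. 262.]
top bottle_0 [0.707 0.283 0.091] 0.58 [208. 176.]
{'clock': np.float64(0.6), 'joint_pos': array([ 1.279,  0.332, -0.065,  1.46 ,  0.022,  1.35 , -0.089]), 'joint_velocities': array([ 0.   , -0.001, -0.001,  0.   , -0.001, -0.002,  0.   ]), 'tau': array([-0.0000e+00, -6.2495e+01,  4.9000e-02, -3.9170e+01,  1.6000e-02,
        2.0000e-03,  0.0000e+00]), 'position': array([ 0.166, -0.603,  0.405]), 'ee_rot': array([0.991, 0.134, 0.   , 0.   ]), 'ft_force': array([ 0.128,  0.8  , -0.454]), 'torque': array([-0.032, -0.006, -0.06 ]), 'grasp_force': np.float64(0.0), 'grip_width': np.float64(1.004)}
```

View pics/scene0.png

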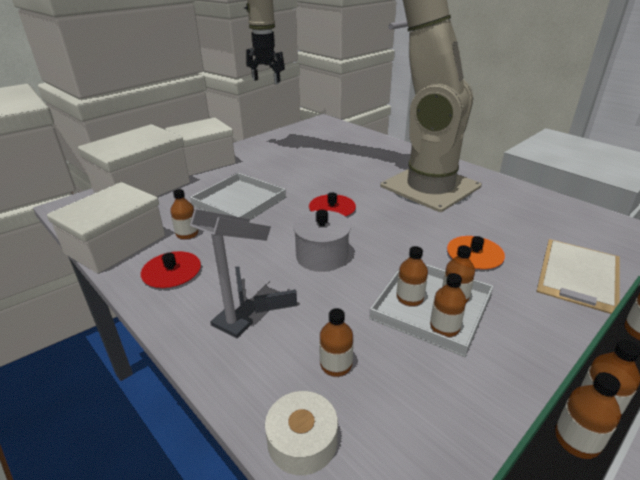

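View pics/top0.png

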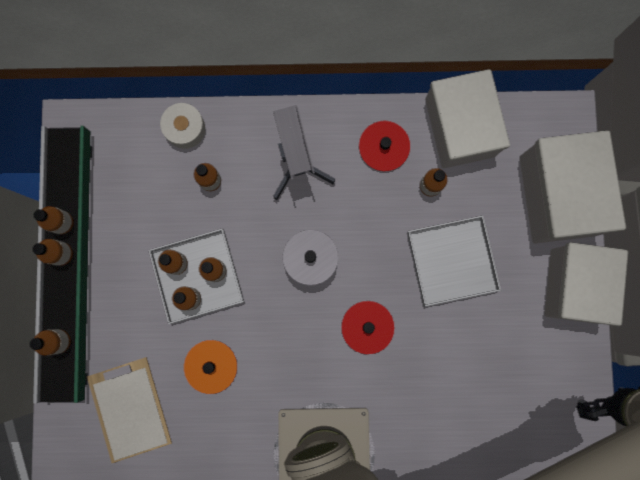

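Look-alikes for the lid: red (385,146), red (368,326) and orange (211,367) in top. The grey steel lid with its knob at (310,257) is on the canister, so that's the one I choose. I'll check it in a close crop.

```bash
python3 - <<'E'
from h import *
a=cv2.imread("pics/top0.png")[130:290,240:380]; cv2.imwrite("pics/c1.png",cv2.resize(a,None,fx=3.75,fy=3.75,interpolation=cv2.INTER_CUBIC))
b=cv2.imread("pics/scene0.png")[195:345,185:365]; cv2.imwrite("pics/c2.png",cv2.resize(b,None,fx=4,fy=4,interpolation=cv2.INTER_CUBIC))
# black knob blob centroids
for c,(x0,y0,x1,y1) in {"top":(295,243,326,272),"scene":(310,205,335,232)}.items():
    g=cv2.imread(f"pics/{c}0.png").max(2)[y0:y1,x0:x1]; m=g<60
    ys,xs=np.nonzero(m); print(c,xs.mean()+x0,ys.mean()+y0,m.sum(),ray(c,xs.mean()+x0,ys.mean()+y0,.077+.04))
E
```

```text
top 309.9166666666667 256.56481481481484 108 [0.49709061 0.0276996  0.117     ]
scene 321.94827586206895 217.2471264367816 174 [0.50599736 0.03444928 0.117     ]
```

View pics/c1.png

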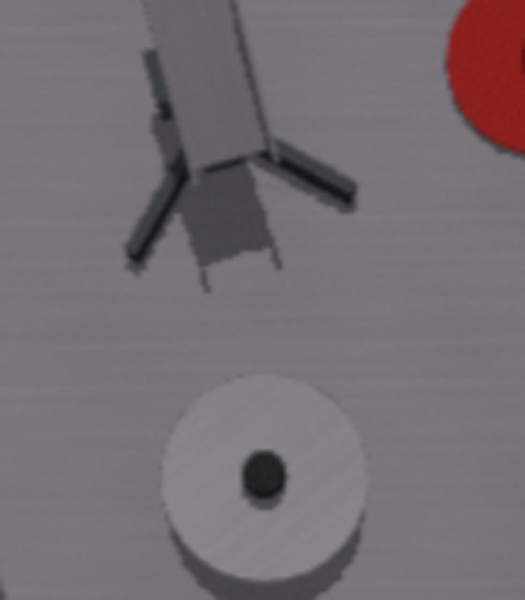

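View pics/c2.png

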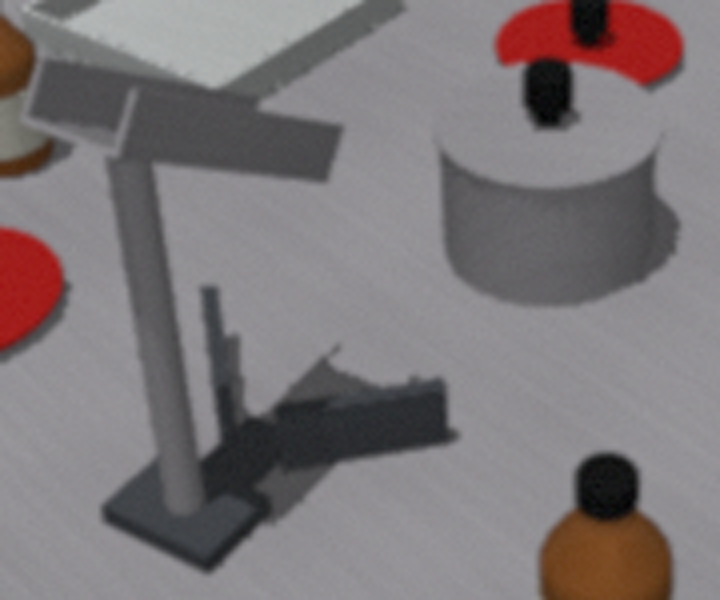

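The grey steel lid with the black knob, at crop (264,475) and top (310,257), is confirmed. The dock's V opens towards the robot, tilted by about 14°. Next I'll fit the dock, tray and canister geometry.

```bash
cat > fit.py <<'E'
from h import *
from scipy.optimize import minimize
T=cv2.imread("pics/top0.png");S=cv2.imread("pics/scene0.png")
ims={"top":T,"scene":S}
def hull(c,pts):
    m=np.zeros((480*4,640*4),np.uint8); q=np.array([proj(c,p) for p in pts])
    cv2.fillConvexPoly(m,np.round((cv2.convexHull(q.astype(np.float32))[:,0]+.5)*4).astype(np.int32),255)
    return cv2.resize(m,(640,480),interpolation=cv2.INTER_AREA)/255.
def box(o,yaw,x0,x1,y0,y1,z0,z1):
    R=np.array([[np.cos(yaw),-np.sin(yaw)],[np.sin(yaw),np.cos(yaw)]])
    return [np.r_[o+R@[x,y],z] for x in(x0,x1) for y in(y0,y1) for z in(z0,z1)]
def fences(o,yaw,L0=20,L1=110):
    r=[]; v=o+.065*2**.5*np.array([np.cos(yaw),np.sin(yaw)])
    for s in(1,-1):
        a=yaw+np.pi-s*np.pi/4
        r.append(box(v,a,L0/1e3,L1/1e3,*((-.01,0) if s<0 else (0,.01)),0,.04))
    return r
if __name__=="__main__":
    l=[ray("top",240+u/3.75-.4,130+v/3.75-.4,.16) for u,v in((192,175),(272,155))]
    mid=(l[0]+l[1])/2; d=l[1]-l[0]; n=np.array([-d[1],d[0]])/np.hypot(*d[:2]); print("lip",mid,np.linalg.norm(d),"yaw",np.arctan2(n[1],n[0]))
    if n[0]<0:n=-n
    o=mid[:2]-.035*n; print("dock from lip",o,np.arctan2(n[1],n[0]))
    def mask(c):
        im=ims[c].astype(int); return ((im.max(2)<85)&(im[...,0]-im[...,2]>=6)).astype(float)
    M={c:mask(c) for c in ims}
    W={"top":(slice(155,205),slice(270,340)),"scene":(slice(262,320),slice(234,300))}
    def cost(p):
        J=0
        for c in ims:
            m=np.maximum(*[hull(c,f) for f in fences(p[:2],p[2])]); J+=np.abs(m-M[c])[W[c]].sum()
        return J
    best=min((minimize(cost,np.r_[o+[dx,dy],np.arctan2(n[1],n[0])+dy_],method="Nelder-Mead",options=dict(initial_simplex=None,xatol=1e-4,fatol=.1)) for dx in(-.01,.01) for dy in(-.01,.01) for dy_ in(-.05,.05)),key=lambda r:r.fun)
    print("dock fit",best.x,best.fun,[M[c][W[c]].sum() for c in M])
    p0=best.x
    # tray: bright pixels in top
    def tc(p):
        q=np.array([proj("top",np.r_[b[:3]]) for b in box(p[:2],p[2],-.1,.1,-.1,.1,.03,.03)])[[0,2,6,4]]
        g=np.array([[409,234],[484,218],[498,294],[424,306]]); D=((q[:,None]-g)**2).sum(2); return D.min(1).sum()
    r=minimize(tc,[.487,-.346,.17],method="Nelder-Mead"); print("tray",r.x,r.fun)
    # canister: lid outline in top+scene
    print("base px",proj("top",[0,0,0]),proj("scene",[0,0,0]))
    out=T.copy(); out2=S.copy()
    def circ(o,r,z): return [np.r_[o[0]+r*np.cos(t),o[1]+r*np.sin(t),z] for t in np.linspace(0,6.283,40)]
    can=np.array([.498,.028])
    sc=3
    for c,n_ in(("top","o1"),("scene","o2")):
        im=cv2.resize(ims[c],None,fx=sc,fy=sc,interpolation=cv2.INTER_CUBIC)
        for pts in[x[1::2] for x in fences(p0[:2],p0[2])]+[box(r.x[:2],r.x[2],-.1,.1,-.1,.1,.03,.03)[::2],circ(can,.069,.089),circ(can,.065,0),circ(p0[:2],.065,0)]:
            q=np.array([proj(c,x) for x in pts]); 
            q=cv2.convexHull(((q+.5)*sc).astype(np.float32)).astype(np.int32); cv2.polylines(im,[q],True,(0,255,0),1)
        y0,y1,x0,x1=(130,320,250,510) if c=="top" else (160,345,180,440)
        cv2.imwrite(f"pics/{n_}.png",im[y0*sc:y1*sc,x0*sc:x1*sc])
    print(hull("top",circ(can,.069,.089)).sum())
E
python3 fit.py
```

```text
lip [0.69396316 0.04446712 0.16      ] 0.05293458151126414 yaw 0.23237254530823717
dock from lip [0.65990386 0.03640708] 0.23237254530823717Traceback (most recent call last):
  File "fit.py", line 32, in <module>
    best=min((minimize(cost,np.r_[o+[dx,dy],np.arctan2(n[1],n[0])+dy_],method="Nelder-Mead",options=dict(initial_simplex=None,xatol=1e-4,fatol=.1)) for dx in(-.01,.01) for dy in(-.01,.01) for dy_ in(-.05,.05)),key=lambda r:r.fun)
  File "fit.py", line 32, in <genexpr>
    best=min((minimize(cost,np.r_[o+[dx,dy],np.arctan2(n[1],n[0])+dy_],method="Nelder-Mead",options=dict(initial_simplex=None,xatol=1e-4,fatol=.1)) for dx in(-.01,.01) for dy in(-.01,.01) for dy_ in(-.05,.05)),key=lambda r:r.fun)
              ~~~~~~~~^^^^^^^^^^^^^^^^^^^^^^^^^^^^^^^^^^^^^^^^^^^^^^^^^^^^^^^^^^^^^^^^^^^^^^^^^^^^^^^^^^^^^^^^^^^^^^^^^^^^^^^^^^^^^^^^^^^^^^^^^^^^^
    res = _minimize_neldermead(fun, x0, args, callback, bounds=bounds,
                               **options)
    fxr = func(xr)
    fx = function(np.copy(x), *(wrapper_args + args))
  File "fit.py", line 30, in cost
    m=np.maximum(*[hull(c,f) for f in fences(p[:2],p[2])]); J+=np.abs(m-M[c])[W[c]].sum()
                   ~~~~^^^^^
  File "fit.py", line 6, in hull
    m=np.zeros((480*4,640*4),np.uint8); q=np.array([proj(c,p) for p in pts])
                                                    ~~~~^^^^^
  File "h.py", line 7, in proj
    p,f,R,t=P(c); q=R@np.array(X)+t; return np.array([p["cx"]+f*q[0]/q[2],p["cy"]+f*q[1]/q[2]])
            ~^^^
  File "h.py", line 4, in P
    p=viewer.camera_params(c); f=240/np.tan(np.radians(p["vertical_fov"])/2)
ValueError: time passes only in moves, steps and waits
```

```bash
sed -i 's/^def P(c):/from functools import cache\n@cache\ndef P(c):/' h.py
python3 - <<'E'
s=open('fit.py').read()
s=s.replace('np.abs(m-M[c])[W[c]].sum()','(np.abs(m-M[c])*(1-X[c]))[W[c]].sum()')
s=s.replace('    def cost(p):','''    ch=[np.r_[o+n*x+np.array([-n[1],n[0]])*y,z] for x,z in((.03,.16),(.16,.285)) for y in(-.031,.031)]
    X={"top":hull("top",ch),"scene":hull("scene",ch)}
    def cost(p):''')
open('fit.py','w').write(s)
E
timeout 300 python3 fit.py
```

```text
lip [0.69396316 0.04446712 0.16      ] 0.05293458151126414 yaw 0.23237254530823717
dock from lip [0.65990386 0.03640708] 0.23237254530823717
dock fit [0.6784122  0.04065192 0.2891923 ] 892.2393233371779 [np.float64(131.0), np.float64(392.0)]
tray [ 0.48291274 -0.34250635  0.16227743] 12.331350908356411
base px [324.3109687  454.06409162] [430.19799076 186.24390831]
2411.235294117647
```

View pics/o1.png

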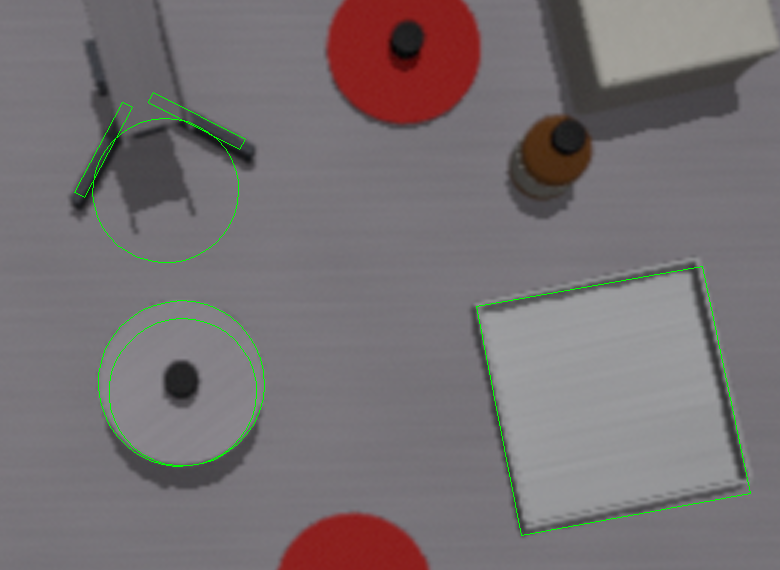

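View pics/o2.png

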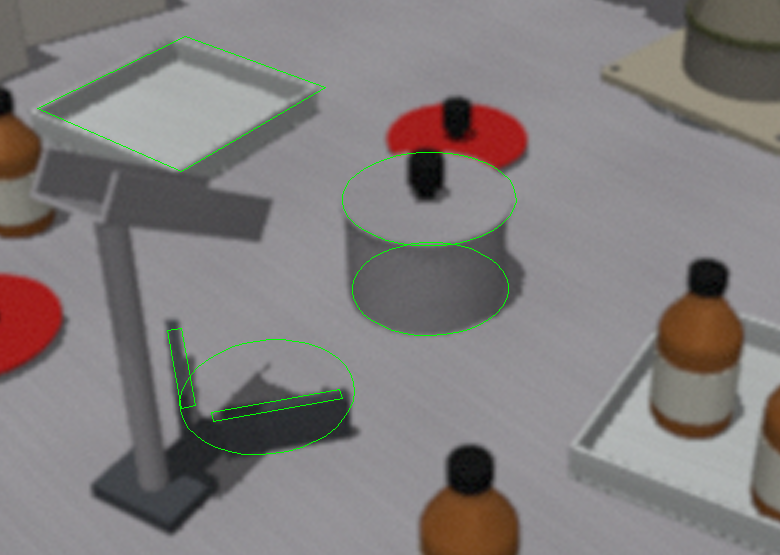

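```bash
python3 - <<'E'
import cv2
T=cv2.imread("pics/top0.png").astype(int)
print("cols 306..337")
for y in range(164,190): print(y,*[f"{v:3d}" for v in T[y,306:338].max(1)])
print("cols 270..292")
for y in range(170,204): print(y,*[f"{v:3d}" for v in T[y,270:292].max(1)])
E
```

```text
cols 306..337
164 101 102 100  85  71  91 110 117 118 118 118 119 118 118 119 119 120 120 120 120 120 121 120 122 122 121 122 120 121 122 122 122
165 102 102 101  97  81  90 107 115 117 119 119 120 120 120 119 120 120 121 121 122 122 123 122 122 122 123 123 124 123 124 124 124
166 101 102 102 100  81  82  96 102 112 117 118 120 120 121 121 121 121 121 122 122 122 122 122 123 123 123 123 123 124 123 123 123
167 100 102 103 101  82  74  87  86  86  98 112 117 120 121 120 121 122 122 121 123 123 122 122 122 123 123 123 123 122 123 123 123
168 101 102 102 100  83  73  87  83  72  77  86  97 111 119 120 121 121 122 122 120 122 123 123 123 122 123 124 124 124 123 123 123
169 100 101 100  97  86  70  87  88  75  68  70  75  92 110 118 121 121 121 122 122 121 121 121 122 123 123 123 123 122 123 123 123
170  98  89  78  65  51  49  77  87  75  69  68  67  73  82  92 108 117 119 120 121 122 121 122 122 122 123 123 123 123 123 123 123
171  80  74  64  46  32  35  62  77  65  65  68  69  69  68  73  86 100 113 118 120 122 121 122 121 122 121 122 122 122 122 123 123
172  74  75  69  64  53  36  5
[... 4787 characters left out ...]
  30  50  72 105 118 118 119 120 119 120 120 119 112  91
197 119 120 120  93  59  53  45  29  36  61  80 107 119 121 119 120 120 119 120 120 117  99
198 120 121 118  97  60  34  30  29  50  75 102 117 121 121 121 121 121 121 121 122 119 114
199 122 123 122 114  86  52  36  45  68 100 119 122 122 122 123 122 123 123 123 122 123 119
200 123 123 121 104  83  71  64  67  78 109 122 123 122 123 124 122 123 123 123 124 124 121
201 121 121 119 101  82  77  74  77  84 108 121 123 122 122 122 122 123 122 123 123 123 122
202 122 123 122 117 113  95  84 101 114 120 122 123 123 122 123 123 123 123 122 122 123 122
203 124 123 124 123 122 116 101 110 122 124 123 124 122 122 122 123 122 123 123 122 122 122
```

```bash
python3 - <<'E'
from h import *
R=[(316.1,172),(318,173),(320.3,174),(322.4,175),(324.9,177),(327.1,178),(329.3,179),(331.3,180),(333,181)]
L=[(285.6,180),(285.2,181),(284.7,182),(284.2,183),(283.5,184),(283.1,185),(282.4,186),(281.8,187),(281.3,188),(280.6,189),(280.1,190),(279.5,191),(279.1,192),(278.3,193),(277.8,194),(277.1,195),(276.6,196)]
def line(p):
    q=np.array([ray("top",*x,.04)[:2] for x in p]); m=q.mean(0); d=np.linalg.svd(q-m)[2][0]; d=d*np.sign(-d[0]); return m,d,np.abs((q-m)@[-d[1],d[0]]).max()
a,da,ea=line(R);b,db,eb=line(L)
print(np.degrees(np.arccos(da@db)),ea,eb)
V=a+da*np.linalg.solve(np.c_[da,-db],b-a)[0]
ax=-(da+db);ax/=np.linalg.norm(ax);print("V",V,"yaw",np.arctan2(ax[1],ax[0]),"origin",V-ax*.065*2**.5)
for p in((334,181.6),(275.6,197.2)): print(np.linalg.norm(ray("top",*p,.04)[:2]-V))
E
```

```text
90.42947215859103 0.0007972099660428453 0.0004890101793444413
V [0.75451133 0.06014782] yaw 0.2633845825297352 origin [0.66575751 0.03621545]
0.11173531422292012
0.10924584047015955
```

Dock origin is at about (0.666, 0.036) with yaw 0.263, the canister at (0.498, 0.028), and the tray at (0.483, −0.343). The tool's x axis already points along the dock axis (0.269 rad), so no spin is needed. Next I'll move over the knob.

>>> arm_command --plan '[{"dp":[24,-26,0]},{"dp":[24,-26,0]},{"dp":[24,-26,0]},{"dp":[24,-26,0]},{"dp":[24,-26,0]}]' --grip -1

```text
invalid input at $.plan[0]: expected keys dp, spin
```

>>> arm_command --plan '[{"dp":[24,-26,0]},{"dp":[24,-26,0]},{"dp":[24,-26,0]},{"dp":[24,-26,0]},{"dp":[24,-26,0]}]'

```text
invalid input at $.plan[0]: expected keys dp, spin
```

>>> arm_command --plan '[{"dp":[24,-26,0]},{"dp":[24,-26,0]},{"dp":[24,-26,0]},{"dp":[24,-26,0]},{"dp":[24,-26,0]}]'

```text
invalid input at $.plan[0]: expected keys dp, spin
```

>>> arm_command --plan '[{"dp":[24,-26,0]},{"dp":[24,-26,0]},{"dp":[24,-26,0]},{"dp":[0,0,0]},{"dp":[0,0,0]}]'

```text
invalid input at $.plan[0]: expected keys dp, spin
```

>>> arm_command --plan '[{"dp":[24,-26,0],"spin":0},{"dp":[24,-26,0],"spin":0},{"dp":[24,-26,0],"spin":0},{"dp":[24,-26,0],"spin":0},{"dp":[24,-26,0],"spin":0}]' --grip -1

```text
clock: 1.1
position: [0.2477, -0.444, 0.4049]
ee_rot: [0.991, 0.134, 0.0, 0.0]
ft_force: [0.9, -0.9, 0.8]
grip_width: 0.997
grasp_force: 0.0
```

>>> arm_command --plan '[{"dp":[24,-26,0],"spin":0},{"dp":[24,-26,0],"spin":0},{"dp":[24,-26,0],"spin":0},{"dp":[24,-26,0],"spin":0},{"dp":[24,-26,0],"spin":0}]'

```text
clock: 1.6
position: [0.3288, -0.2867, 0.4049]
ee_rot: [0.991, 0.134, 0.0, 0.0]
ft_force: [1.5, 0.1, 0.7]
grip_width: 1.0
grasp_force: 0.0
```

>>> arm_command --plan '[{"dp":[24,-26,0],"spin":0},{"dp":[24,-26,0],"spin":0},{"dp":[24,-26,0],"spin":0},{"dp":[24,-26,0],"spin":0},{"dp":[24,-26,0],"spin":0}]'

```text
clock: 2.1
position: [0.4099, -0.1295, 0.405]
ee_rot: [0.991, 0.134, 0.0, 0.0]
ft_force: [-0.1, 0.4, -0.3]
grip_width: 1.002
grasp_force: 0.0
```

>>> arm_command --plan '[{"dp":[24,-26,0],"spin":0},{"dp":[24,-26,0],"spin":0},{"dp":[24,-26,0],"spin":0},{"dp":[0,0,0],"spin":0},{"dp":[0,0,0],"spin":0}]'

```text
clock: 2.6
position: [0.4583, -0.0361, 0.4047]
ee_rot: [0.991, 0.135, 0.0, 0.0]
ft_force: [-0.2, 0.2, -0.1]
grip_width: 1.004
grasp_force: 0.0
```

>>> arm_command --plan '[{"dp":[27.5,-25.5,0],"spin":0},{"dp":[27.5,-25.5,0],"spin":0},{"dp":[0,0,35],"spin":0},{"dp":[0,0,35],"spin":0},{"dp":[0,0,25],"spin":0}]'

```text
clock: 3.1
position: [0.4971, 0.0258, 0.3076]
ee_rot: [0.991, 0.133, -0.001, 0.0]
ft_force: [-0.2, -1.0, 0.1]
grip_width: 1.002
grasp_force: 0.0
```

```bash
python3 - <<'E'
from h import *
S=viewer.camera("scene");T=viewer.camera("top")
a=cv2.resize(S[130:280,250:400],None,fx=4,fy=4);b=cv2.resize(T[180:330,260:310+0],None,fx=4,fy=4)
cv2.imwrite("pics/g1.png",np.hstack([a,b])[:, :800]); print(np.round(manip.get_obs()["position"],4))
E
```

```text
[0.4964 0.0256 0.3067]
```

View pics/g1.png

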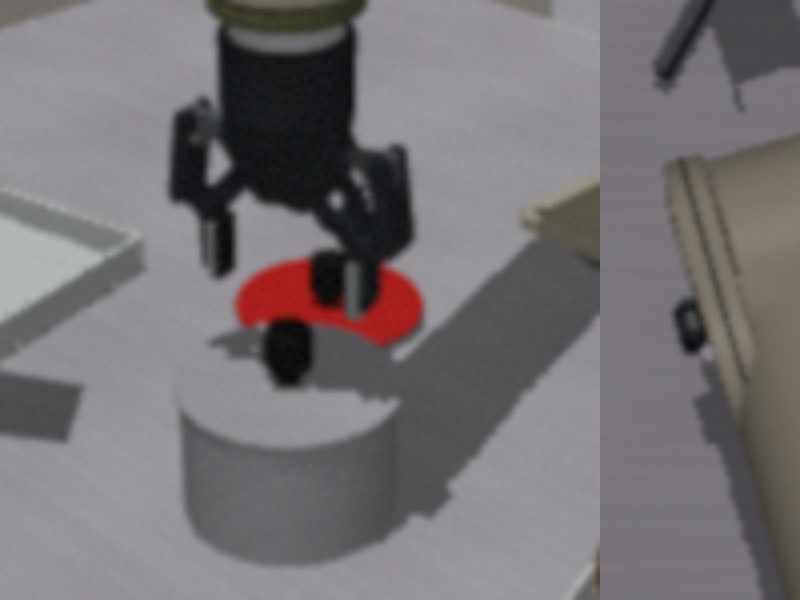

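The open fingers straddle the black knob at crop (290,350), with finger tips at (215,260) and (355,300). The red lid is behind it and not involved.

>>> arm_command --plan '[{"dp":[1,-1,15],"spin":0},{"dp":[1,-1,15],"spin":0},{"dp":[0,0,7],"spin":0},{"dp":[0,0,0],"spin":0},{"dp":[0,0,0],"spin":0}]'

```text
clock: 3.7
position: [0.4992, 0.0296, 0.273]
ee_rot: [0.991, 0.134, 0.0, 0.0]
ft_force: [-0.0, 0.8, -0.8]
grip_width: 1.0
grasp_force: 0.0
```

>>> arm_command --plan '[{"dp":[0,0,0],"spin":0},{"dp":[0,0,0],"spin":0},{"dp":[0,0,0],"spin":0},{"dp":[0,0,0],"spin":0},{"dp":[0,0,0],"spin":0}]' --grip 1 --newtons 50

```text
clock: 4.2
position: [0.4994, 0.0291, 0.2732]
ee_rot: [0.991, 0.134, 0.0, 0.0]
ft_force: [-0.3, -3.6, 4.1]
grip_width: 0.333
grasp_force: 49.2
```

>>> arm_command --plan '[{"dp":[0,0,0],"spin":0},{"dp":[0,0,0],"spin":0},{"dp":[0,0,0],"spin":0},{"dp":[0,0,0],"spin":0},{"dp":[0,0,0],"spin":0}]'

```text
clock: 4.7
position: [0.4994, 0.0291, 0.2732]
ee_rot: [0.991, 0.134, 0.0, 0.0]
ft_force: [0.6, -3.3, 6.0]
grip_width: 0.336
grasp_force: 49.2
```

>>> arm_command --plan '[{"dp":[0,0,-4],"spin":0},{"dp":[0,0,-8],"spin":0},{"dp":[0,0,-10],"spin":0},{"dp":[0,0,-15],"spin":0},{"dp":[0,0,-15],"spin":0}]'

```text
clock: 5.2
position: [0.499, 0.0299, 0.3262]
ee_rot: [0.991, 0.134, 0.0, -0.0]
ft_force: [-0.3, -0.4, -2.3]
grip_width: 0.329
grasp_force: 49.8
```

>>> arm_command --plan '[{"dp":[0,0,-15],"spin":0},{"dp":[0,0,-10],"spin":0},{"dp":[0,0,0],"spin":0},{"dp":[0,0,0],"spin":0},{"dp":[0,0,0],"spin":0}]'

```text
clock: 5.7
position: [0.4988, 0.0295, 0.349]
ee_rot: [0.991, 0.134, -0.001, -0.0]
ft_force: [-0.3, 0.7, -1.8]
grip_width: 0.33
grasp_force: 49.9
```

```bash
python3 - <<'E'
from h import *
S=viewer.camera("scene")
cv2.imwrite("pics/g2.png",cv2.resize(S[90:290,200:400],None,fx=3,fy=3)); print(np.round(manip.get_obs()["position"],4))
E
```

```text
[0.4989 0.0295 0.349 ]
```

View pics/g2.png

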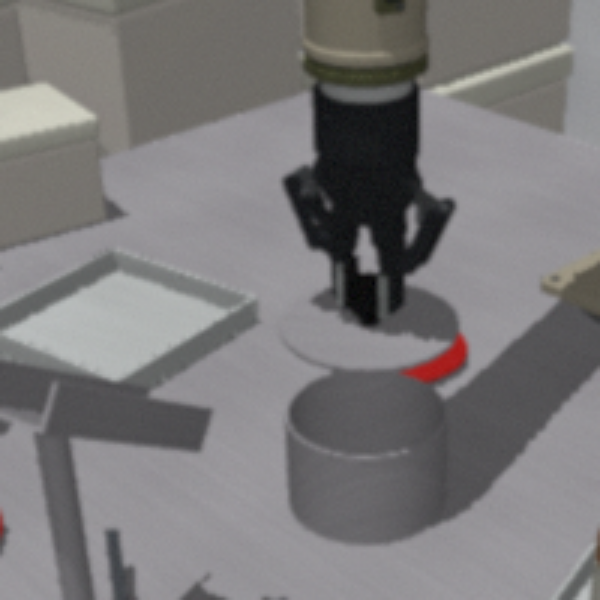

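The lid (crop 370,330) is held level above the open canister (365,450), which hasn't moved. I'll carry it to the tray.

>>> arm_command --plan '[{"dp":[-4,12,0],"spin":0},{"dp":[-8,24,0],"spin":0},{"dp":[-8,24,0],"spin":0},{"dp":[-8,24,0],"spin":0},{"dp":[-8,24,0],"spin":0}]'

```text
clock: 6.25
position: [0.4926, -0.0861, 0.3494]
ee_rot: [0.991, 0.134, -0.0, 0.0]
ft_force: [0.8, 0.0, -1.1]
grip_width: 0.335
grasp_force: 49.9
```

>>> arm_command --plan '[{"dp":[-8,24,0],"spin":0},{"dp":[-8,24,0],"spin":0},{"dp":[-8,24,0],"spin":0},{"dp":[-8,24,0],"spin":0},{"dp":[-8,24,0],"spin":0}]'

```text
clock: 6.75
position: [0.4856, -0.2125, 0.3493]
ee_rot: [0.991, 0.134, -0.0, -0.0]
ft_force: [0.8, -0.5, -1.8]
grip_width: 0.334
grasp_force: 49.9
```

>>> arm_command --plan '[{"dp":[-8,24,0],"spin":0},{"dp":[-8,24,0],"spin":0},{"dp":[-8,24,0],"spin":0},{"dp":[-8,24,0],"spin":0},{"dp":[-4,12,0],"spin":0}]'

```text
clock: 7.25
position: [0.479, -0.3273, 0.349]
ee_rot: [0.991, 0.132, -0.001, 0.0]
ft_force: [0.2, 0.4, -1.9]
grip_width: 0.333
grasp_force: 49.9
```

>>> arm_command --plan '[{"dp":[0,10,0],"spin":0},{"dp":[0,0,0],"spin":0},{"dp":[0,0,0],"spin":0}]'

```text
clock: 7.55
position: [0.4834, -0.3327, 0.3496]
ee_rot: [0.991, 0.135, 0.0, -0.0]
ft_force: [0.2, -0.6, -1.8]
grip_width: 0.337
grasp_force: 49.9
```

>>> arm_command --plan '[{"dp":[-3,9,15],"spin":0},{"dp":[0,0,25],"spin":0},{"dp":[0,0,25],"spin":0},{"dp":[0,0,25],"spin":0},{"dp":[0,0,20],"spin":0}]'

```text
clock: 8.05
position: [0.482, -0.3427, 0.2372]
ee_rot: [0.991, 0.134, -0.001, -0.001]
ft_force: [0.6, -0.2, -2.1]
grip_width: 0.33
grasp_force: 49.9
```

>>> arm_command --plan '[{"dp":[0,0,15],"spin":0},{"dp":[0,0,12],"spin":0},{"dp":[0,0,6],"spin":0},{"dp":[0,0,0],"spin":0},{"dp":[0,0,0],"spin":0}]'

```text
clock: 8.55
position: [0.4828, -0.3433, 0.2074]
ee_rot: [0.991, 0.134, 0.0, 0.0]
ft_force: [0.1, 0.0, -1.8]
grip_width: 0.334
grasp_force: 49.9
```

>>> arm_command --plan '[{"dp":[0,0,2],"spin":0},{"dp":[0,0,2],"spin":0},{"dp":[0,0,0],"spin":0},{"dp":[0,0,0],"spin":0}]'

```text
clock: 8.95
position: [0.4825, -0.3432, 0.2028]
ee_rot: [0.991, 0.134, 0.0, 0.0]
ft_force: [1.0, -0.3, -2.4]
grip_width: 0.334
grasp_force: 49.9
```

>>> arm_command --plan '[{"dp":[0,0,1],"spin":0},{"dp":[0,0,1],"spin":0},{"dp":[0,0,0],"spin":0},{"dp":[0,0,0],"spin":0}]'

```text
clock: 9.35
position: [0.4825, -0.3432, 0.2006]
ee_rot: [0.991, 0.134, -0.0, -0.0]
ft_force: [-0.6, -0.4, -1.3]
grip_width: 0.33
grasp_force: 49.9
```

>>> arm_command --plan '[{"dp":[0,0,1],"spin":0},{"dp":[0,0,0],"spin":0},{"dp":[0,0,0],"spin":0}]'

```text
clock: 9.65
position: [0.4826, -0.3433, 0.2002]
ee_rot: [0.991, 0.134, 0.0, 0.0]
ft_force: [-2.0, 1.8, 5.5]
grip_width: 0.337
grasp_force: 50.7
```

>>> arm_command --plan '[{"dp":[0,0,0],"spin":0},{"dp":[0,0,0],"spin":0},{"dp":[0,0,0],"spin":0},{"dp":[0,0,0],"spin":0},{"dp":[0,0,0],"spin":0}]' --grip -1

```text
clock: 10.15
position: [0.4825, -0.3432, 0.1997]
ee_rot: [0.991, 0.134, 0.0, 0.0]
ft_force: [-0.2, -0.1, -0.5]
grip_width: 0.997
grasp_force: 0.0
```

>>> arm_command --plan '[{"dp":[0,0,-5],"spin":0},{"dp":[0,0,-20],"spin":0},{"dp":[0,0,-30],"spin":0},{"dp":[0,0,-30],"spin":0},{"dp":[0,0,-25],"spin":0}]'

```text
clock: 10.65
position: [0.4826, -0.3431, 0.3119]
ee_rot: [0.991, 0.134, 0.001, 0.0]
ft_force: [0.5, -0.3, -0.0]
grip_width: 1.0
grasp_force: 0.0
```

>>> arm_command --plan '[{"dp":[2,-14,0],"spin":0},{"dp":[2,-24,0],"spin":0},{"dp":[2,-24,0],"spin":0},{"dp":[2,-24,0],"spin":0},{"dp":[2,-24,0],"spin":0}]' --grip -0.64

```text
clock: 11.15
position: [0.4624, -0.233, 0.3093]
ee_rot: [0.991, 0.134, -0.0, -0.0]
ft_force: [0.5, -0.4, -0.6]
grip_width: 0.82
grasp_force: 0.0
```

>>> arm_command --plan '[{"dp":[2,-24,0],"spin":0},{"dp":[2,-24,0],"spin":0},{"dp":[2,-24,0],"spin":0},{"dp":[2,-24,0],"spin":0},{"dp":[2,-24,0],"spin":0}]'

```text
clock: 11.65
position: [0.44, -0.1147, 0.3093]
ee_rot: [0.991, 0.134, -0.0, 0.0]
ft_force: [0.4, -0.3, -0.0]
grip_width: 0.819
grasp_force: 0.0
```

>>> arm_command --plan '[{"dp":[1,-24,0],"spin":0},{"dp":[1,-24,0],"spin":0},{"dp":[1,-24,0],"spin":0},{"dp":[0,0,0],"spin":0},{"dp":[0,0,0],"spin":0}]'

```text
clock: 12.15
position: [0.4241, -0.0456, 0.3095]
ee_rot: [0.991, 0.135, -0.0, 0.0]
ft_force: [0.3, 0.2, -0.3]
grip_width: 0.82
grasp_force: 0.0
```

```bash
python3 - <<'E'
from h import *
S=viewer.camera("scene")
cv2.imwrite("pics/g3.png",cv2.resize(S[90:330,190:430],None,fx=2.5,fy=2.5))
for c in("scene","top"):
    if c=="top": viewer.camera(c)
    for n in("lid","canister"):
        for d in finder.find_in(c,n)[:6]: print(c,n,np.round(d["position"],3),round(d["score"],2))
o=manip.get_obs(); print(np.round(o["position"],4),o["grip_width"])
E
```

```text
scene lid [ 0.807 -0.164  0.016] 0.96
scene lid [ 0.329 -0.108  0.013] 0.91
scene lid [ 0.493 -0.333  0.017] 0.68
scene lid [0.232 0.297 0.009] 0.67
scene lid [0.509 0.036 0.045] 0.42
scene canister [0.507 0.035 0.048] 0.86
scene canister [0.416 0.359 0.093] 0.48
top lid [0.227 0.287 0.015] 0.86
top lid [ 0.325 -0.158  0.008] 0.85
top lid [ 0.797 -0.175  0.009] 0.84
top lid [ 0.482 -0.342  0.015] 0.58
top lid [0.709 0.286 0.091] 0.21
top canister [0.512 0.042 0.006] 0.95
[ 0.4245 -0.0464  0.3096] 0.8217951321572152
```

View pics/g3.png

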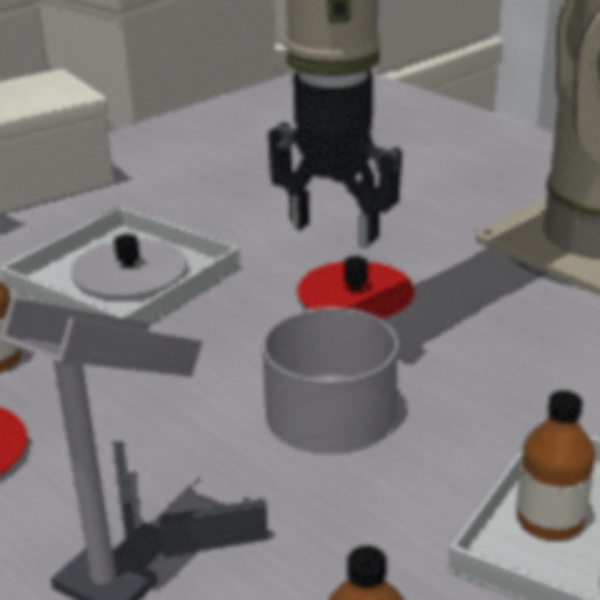

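The lid lies flat, knob up, in the empty tray (crop 130,265). The open canister stands unmoved at (330,380). I'll position behind it for the push.

>>> arm_command --plan '[{"dp":[0,-18,0],"spin":0},{"dp":[0,-18,0],"spin":0},{"dp":[0,-17,0],"spin":0},{"dp":[0,0,0],"spin":0},{"dp":[0,0,20],"spin":0}]'

```text
clock: 12.95
position: [0.4111, 0.0062, 0.2913]
ee_rot: [0.991, 0.135, 0.002, 0.001]
ft_force: [-0.1, 0.0, -0.6]
grip_width: 0.821
grasp_force: 0.0
```

>>> arm_command --plan '[{"dp":[0,0,20],"spin":0},{"dp":[0,0,25],"spin":0},{"dp":[0,0,25],"spin":0},{"dp":[0,0,19],"spin":0},{"dp":[0,0,0],"spin":0}]'

```text
clock: 13.45
position: [0.4093, 0.0054, 0.1989]
ee_rot: [0.991, 0.134, -0.002, -0.001]
ft_force: [0.2, -0.0, 0.8]
grip_width: 0.823
grasp_force: 0.0
```

>>> arm_command --plan '[{"dp":[0,0,0],"spin":0},{"dp":[0,0,0],"spin":0}]'

```text
clock: 13.65
position: [0.4109, 0.0053, 0.2018]
ee_rot: [0.991, 0.134, 0.001, 0.0]
ft_force: [0.5, 0.7, 0.2]
grip_width: 0.822
grasp_force: 0.0
```

>>> arm_command --plan '[{"dp":[8,0,4],"spin":0},{"dp":[6,0,0],"spin":0},{"dp":[5,0,0],"spin":0},{"dp":[4,0,0],"spin":0},{"dp":[4,0,0],"spin":0}]'

```text
clock: 14.15
position: [0.4361, 0.0119, 0.1964]
ee_rot: [0.991, 0.134, -0.001, 0.0]
ft_force: [-5.2, -3.4, 2.3]
grip_width: 0.821
grasp_force: 0.0
```

>>> arm_command --plan '[{"dp":[4,1,0],"spin":0},{"dp":[5,1,0],"spin":0},{"dp":[6,2,0],"spin":0},{"dp":[6,2,0],"spin":0},{"dp":[6,2,0],"spin":0}]'

```text
clock: 14.65
position: [0.4641, 0.0119, 0.1962]
ee_rot: [0.991, 0.134, -0.001, -0.0]
ft_force: [-6.4, 0.3, 2.3]
grip_width: 0.817
grasp_force: 0.0
```

>>> arm_command --plan '[{"dp":[6,2,0],"spin":0},{"dp":[6,2,0],"spin":0},{"dp":[6,2,0],"spin":0},{"dp":[6,2,0],"spin":0},{"dp":[6,2,0],"spin":0}]'

```text
clock: 15.15
position: [0.4957, 0.0104, 0.1962]
ee_rot: [0.991, 0.134, -0.001, -0.0]
ft_force: [-7.1, 0.6, 3.2]
grip_width: 0.814
grasp_force: 0.0
```

```bash
python3 - <<'E'
from h import *
S=viewer.camera("scene")
cv2.imwrite("pics/g4.png",cv2.resize(S[140:340,190:390],None,fx=3,fy=3))
print(np.round(manip.get_obs()["position"],4))
E
```

```text
[0.4966 0.0102 0.1964]
```

View pics/g4.png

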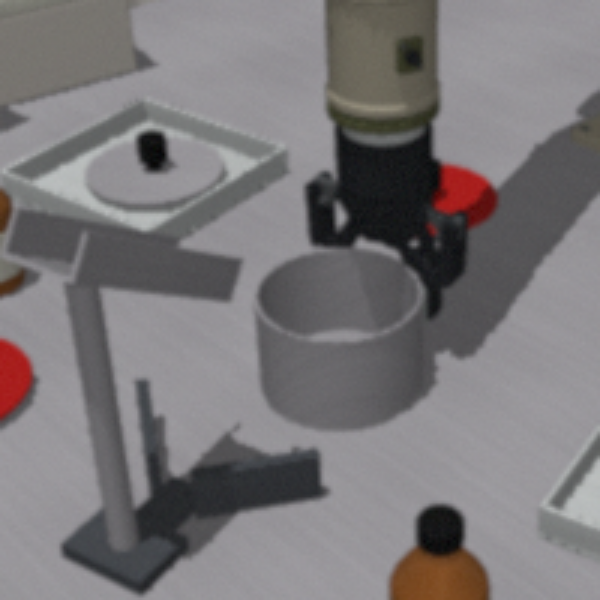

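The canister is upright and sitting in the finger cradle at crop (340,340), sliding towards the V. I'll keep going.

>>> arm_command --plan '[{"dp":[6,2,0],"spin":0},{"dp":[6,2,0],"spin":0},{"dp":[6,2,0],"spin":0},{"dp":[6,2,0],"spin":0},{"dp":[6,2,0],"spin":0}]'

```text
clock: 15.7
position: [0.5281, 0.0084, 0.1965]
ee_rot: [0.991, 0.134, -0.0, -0.0]
ft_force: [-5.0, -0.4, -0.1]
grip_width: 0.825
grasp_force: 0.0
```

>>> arm_command --plan '[{"dp":[6,2,0],"spin":0},{"dp":[6,2,0],"spin":0},{"dp":[6,2,0],"spin":0},{"dp":[6,2,0],"spin":0},{"dp":[6,2,0],"spin":0}]'

```text
clock: 16.2
position: [0.5598, 0.0067, 0.1967]
ee_rot: [0.991, 0.134, 0.0, 0.0]
ft_force: [-3.7, 0.4, -0.6]
grip_width: 0.815
grasp_force: 0.0
```

```bash
cat > can.py <<'E'
from fit import *
def seg(c,o,z,r): return np.array([proj(c,[o[0]+r*np.cos(t),o[1]+r*np.sin(t),z]) for t in np.linspace(0,2*np.pi,361)[:-1]])
def main():
    S=viewer.camera("scene"); g=cv2.cvtColor(S,cv2.COLOR_BGR2GRAY).astype(np.float32)
    cv2.imwrite("pics/cur.png",S); g=cv2.GaussianBlur(g,(0,0),.8)
    ob=manip.get_obs(); p=np.array(ob["position"]); print(np.round(p,4),ob["ft_force"])
    o0=p[:2]+.066*np.array([.964,.266])
    # camera-facing top rim: outer wall darker below, bright rim line; use gradient across outer rim & bottom edge
    C=-P("scene")[2].T@P("scene")[3]; th=np.arctan2(C[1]-o0[1],C[0]-o0[0])
    def sc(d):
        o=o0+d; s=0
        for z,a0,a1 in((.085,-1.2,1.2),):
            ts=th+np.linspace(a0,a1,80)
            for r,w in((.0635,1),(.060,-.5),(.0665,-.5)):
                q=np.array([proj("scene",[o[0]+r*np.cos(t),o[1]+r*np.sin(t),z]) for t in ts]).astype(np.float32)
                s+=w*cv2.remap(g,q[:,0:1],q[:,1:2],cv2.INTER_LINEAR).mean()
        return s
    G=[(sc(np.array([a,b])/1e3),a,b) for a in range(-14,15) for b in range(-14,15)]
    G.sort(reverse=True); s,a,b=G[0]; print("cradle est",np.round(o0,4),"rim est",np.round(o0+np.array([a,b])/1e3,4),[(round(float(x),1),y,z) for x,y,z in G[:4]])
if __name__=="__main__": main()
E
python3 can.py
```

```text
[0.5607 0.0066 0.1969] [-1.43521048 -0.23668349 -0.67360591]
cradle est [0.6243 0.0241] rim est [0.6263 0.0231] [(3.7, 2, -1), (3.7, 1, -2), (3.7, 1, -1), (3.6, 2, -2)]
```

The canister centre is now at about (0.625, 0.023). The remaining travel is about 43 mm, purely along tool x.

>>> arm_command --plan '[{"dp":[6,0,0],"spin":0},{"dp":[6,0,0],"spin":0},{"dp":[6,0,0],"spin":0},{"dp":[6,0,0],"spin":0},{"dp":[5,0,0],"spin":0}]'

```text
clock: 16.75
position: [0.5876, 0.0141, 0.1968]
ee_rot: [0.991, 0.134, -0.0, 0.0]
ft_force: [-5.9, -1.1, 2.4]
grip_width: 0.823
grasp_force: 0.0
```

>>> arm_command --plan '[{"dp":[2,0,0],"spin":0},{"dp":[2,0,0],"spin":0},{"dp":[2,0,0],"spin":0}]'

```text
clock: 17.05
position: [0.593, 0.0158, 0.1968]
ee_rot: [0.991, 0.134, -0.0, 0.0]
ft_force: [-5.3, -1.6, 2.0]
grip_width: 0.816
grasp_force: 0.0
```

>>> arm_command --plan '[{"dp":[1,0,0],"spin":0},{"dp":[1,0,0],"spin":0},{"dp":[1,0,0],"spin":0}]'

```text
clock: 17.35
position: [0.5959, 0.0165, 0.1968]
ee_rot: [0.991, 0.134, -0.0, 0.0]
ft_force: [-5.7, -1.5, 2.0]
grip_width: 0.822
grasp_force: 0.0
```

>>> arm_command --plan '[{"dp":[1,0,0],"spin":0},{"dp":[1,0,0],"spin":0},{"dp":[0,0,0],"spin":0}]'

```text
clock: 17.65
position: [0.5978, 0.0171, 0.1968]
ee_rot: [0.991, 0.134, -0.0, 0.0]
ft_force: [-5.7, -1.6, 2.0]
grip_width: 0.82
grasp_force: 0.0
```

>>> arm_command --plan '[{"dp":[1,0,0],"spin":0},{"dp":[1,0,0],"spin":0},{"dp":[0,0,0],"spin":0}]'

```text
clock: 17.95
position: [0.5987, 0.0173, 0.1965]
ee_rot: [0.991, 0.134, -0.002, 0.001]
ft_force: [-14.3, -3.6, 8.1]
grip_width: 0.818
grasp_force: 0.0
```

>>> arm_command --plan '[{"dp":[1,0,0],"spin":0},{"dp":[1,0,0],"spin":0},{"dp":[0,0,0],"spin":0}]'

```text
clock: 18.25
position: [0.5995, 0.0175, 0.1964]
ee_rot: [0.991, 0.134, -0.004, 0.001]
ft_force: [-26.5, -6.7, 16.7]
grip_width: 0.816
grasp_force: 0.0
```

Both fences are seated: the reaction is straight along the dock axis and the motion has stalled. I'll back off gently and verify.

>>> arm_command --plan '[{"dp":[-2,0,0],"spin":0},{"dp":[-2,0,0],"spin":0},{"dp":[-3,0,0],"spin":0},{"dp":[-8,0,0],"spin":0},{"dp":[-15,0,0],"spin":0}]'

```text
clock: 18.75
position: [0.573, 0.0108, 0.197]
ee_rot: [0.991, 0.134, 0.001, -0.0]
ft_force: [0.1, -0.3, 1.1]
grip_width: 0.817
grasp_force: 0.0
```

>>> arm_command --plan '[{"dp":[-20,0,0],"spin":0},{"dp":[-20,0,0],"spin":0},{"dp":[-20,0,-20],"spin":0},{"dp":[-20,0,-30],"spin":0},{"dp":[0,0,-30],"spin":0}]'

```text
clock: 19.25
position: [0.4935, -0.0114, 0.2771]
ee_rot: [0.991, 0.134, -0.001, 0.0]
ft_force: [0.9, -1.1, 0.3]
grip_width: 0.817
grasp_force: 0.0
```

>>> arm_command --plan '[{"dp":[0,20,-30],"spin":0},{"dp":[0,40,0],"spin":0},{"dp":[0,40,0],"spin":0},{"dp":[0,40,0],"spin":0},{"dp":[0,40,0],"spin":0}]'

```text
clock: 19.75
position: [0.5435, -0.1859, 0.3071]
ee_rot: [0.991, 0.134, 0.001, 0.001]
ft_force: [0.9, 0.3, 0.1]
grip_width: 0.821
grasp_force: 0.0
```

>>> arm_command --plan '[{"dp":[0,40,0],"spin":0},{"dp":[0,40,0],"spin":0},{"dp":[0,40,0],"spin":0},{"dp":[0,0,0],"spin":0},{"dp":[0,0,0],"spin":0}]'

```text
clock: 20.25
position: [0.5751, -0.3007, 0.3064]
ee_rot: [0.991, 0.133, 0.0, -0.0]
ft_force: [0.4, 0.8, 0.9]
grip_width: 0.818
grasp_force: 0.0
```

```bash
python3 - <<'E'
from fit import *
T=viewer.camera("top");S=viewer.camera("scene"); cv2.imwrite("pics/t9.png",T);cv2.imwrite("pics/s9.png",S)
print(np.round(manip.get_obs()["position"],3))
for c in("top","scene"):
    for n in("canister","lid"):
        for d in finder.find_in(c,n)[:4]: print(c,n,np.round(d["position"],3),round(d["score"],2))
# rim ring fit, both cameras, visible arcs
def fitc(c,im,a0,a1,o0):
    g=cv2.GaussianBlur(cv2.cvtColor(im,cv2.COLOR_BGR2GRAY).astype(np.float32),(0,0),.7); ts=np.linspace(a0,a1,80); best=[]
    for a in np.arange(-12,12.5,1):
        for b in np.arange(-12,12.5,1):
            o=o0+np.array([a,b])/1e3; s=0
            for r,w in((.0635,1),(.059,-.5),(.068,-.5)):
                q=np.array([proj(c,[o[0]+r*np.cos(t),o[1]+r*np.sin(t),.085]) for t in ts]).astype(np.float32)
                s+=w*cv2.remap(g,q[:,:1],q[:,1:],cv2.INTER_LINEAR).mean()
            best.append((round(float(s),2),o.round(4).tolist()))
    return sorted(best,reverse=True)[:4]
o=np.array([.664,.036])
print(fitc("scene",S,-.5,2.2,o)); print(fitc("top",T,1.2,5.3,o))
for y in range(168,212,2): print(y,*[f"{v:3d}" for v in T[y,262:340:2].max(1)])
E
```

```text
[ 0.575 -0.299  0.307]
top canister [0.669 0.038 0.003] 0.56
top canister [0.762 0.066 0.208] 0.46
top canister [0.456 0.318 0.003] 0.38
top lid [ 0.486 -0.309  0.016] 0.92
top lid [ 0.798 -0.173  0.009] 0.91
top lid [0.227 0.284 0.011] 0.89
top lid [ 0.323 -0.119  0.008] 0.88
scene canister [0.656 0.02  0.052] 0.76
scene lid [ 0.333 -0.108  0.015] 0.98
scene lid [ 0.809 -0.166  0.012] 0.89
scene lid [ 0.491 -0.336  0.012] 0.79
scene lid [0.231 0.298 0.009] 0.71
[(8.32, [0.665, 0.033]), (8.02, [0.664, 0.033]), (7.96, [0.665, 0.032]), (7.94, [0.664, 0.032])]
[(13.81, [0.667, 0.037]), (13.35, [0.668, 0.037]), (13.16, [0.667, 0.036]), (13.11, [0.666, 0.037])]
168 128 129 127 128 126 126 126 125 125 124  96  76  75  88 107 107 109 108 110 106 108 106 106 108  91  96 114 101 117 127 128 127 127 129 130 129 130 130 130
170 129 129 129 129 129 128 127 126 126 127 104  77  76  60 106 108 108 109 108 108 107 104 102  86  67  82  74  87 110 105 124 128 128 127 129 130 129 129 129
172 130 130 129 128 130 129 128 130 128 127 123  82  62  46  99 108 108 107 104  90  73  61  55  54  53  67  76  53
[... 2384 characters left out ...]
 141 141 135 140 142 142 140 141 142 133  78 126 129 129 128
204 128 129 128 128 129 128 129 125 129 130 107 121 141 143 144 141  96 140 140 142 141 140 141 141 141 142 141 140 141 141 141 143 132  99  78 126 128 127 128
206 129 129 128 128 129 129 129 128 129 130 105  96 136 142 142 144 121 139 141 143 140 140 141 141 142 141 140 140 141 141 141 141 118  61  83 127 129 127 128
208 126 127 127 128 127 127 128 128 128 128 103  72  94 138 143 144 141 140 141 142 140 141 141 142 142 140 138 141 141 141 141 133  71  83 107 126 128 128 128
210 126 127 126 126 127 126 128 128 128 128 122  80  60  98 130 140 140 141 142 140 141 142 142 142 141 139 140 141 141 140 129  72  55  77 112 128 129 129 130
```

```bash
python3 -c "
from workcell import manip
print(manip.hand_in())"
```

```text
the job is handed in; nothing more can be done
None
```

I laid the lid knob up in the empty tray and slid the open canister home against both fences. The push stalled at about 27 N straight along the V, and the cameras put the canister within about 3 mm of home. The bottles were left alone, and I handed the job in at about 20 s.

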